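# Open a ratchet packet rack for refilling

### The job

Open the packet rack for refilling: with the fingertips press the orange release on the black sliding stop down and, keeping it down, push the stop along its bar away from the packets until it is fully back against the grey rear post, then let the release spring up. Only press and push: nothing is to be picked up, the packets stay standing where they are, and the other things on the counter are left alone.

Things in the scene. Friction and masses are not known exactly. Their poses are not given: they have to be found in the camera images.
- rack: fixed grey packet rack, plate 130 (its x) x 280 (its y, -150 to +130) x 6 mm, 3 packets in a lane along y at x = -30 mm. Origin on the counter under the plate. A steel ratchet bar (top 38 mm up) runs along y at x = +30 mm. Fixed upright end, 62 mm high, at -y beside the packets; grey rear post, 42 mm high, at the bar's +y end
- stop (a joint): black sliding stop on the bar, m: 0 nearest the packets (face plate 11 mm from them), growing towards the rack's +y; 0.110 is fully back against the rear post. Starts at 0 to 0.035. Teeth block it towards +y unless the release is held down; towards -y it clicks along. Drags with about 2.5 N when released, and stays where it is left
- release (a joint): orange release on top of the stop, m: 0 up, 0.009 fully down, moving straight down; a spring raises it (3 N at the top, 6 N fully down) when let go. Reads 0 to 0.0045 at rest, as its toe sits on the teeth; the teeth are free from about 0.005 down
- release_top (a point): centre of the flat top of the orange release, 40 (rack x) x 36 mm (rack y), 63 mm above the counter when up, 54 mm when fully down; rides on the stop. Axes as the rack's. Nothing stands above it
- push_face (a point): centre of the face, looking to the rack's -y, of the stop's upright black push wall: 46 mm wide (rack x), 8 mm thick, top 88 mm above the counter. The face is 23 mm from the release's centre towards +y, so a fingertip holding the release down can also push this wall towards +y. Axes as the rack's
- stop_plate (a point): centre of the packet side of the stop's face plate, 82 (rack x) x 46 mm high, 54 mm above the counter at its top
- packet0: dark small card packet, 21 x 24 x 47 mm (tall), 20 g, its 24 mm side across the lane, standing loose on the rack's floor plate; origin at the centre of its underside. To be left standing
- packet1: cream small card packet, 21 x 24 x 47 mm (tall), 20 g, its 24 mm side across the lane, standing loose on the rack's floor plate; origin at the centre of its underside. To be left standing
- packet2: dark small card packet, 21 x 24 x 47 mm (tall), 20 g, its 24 mm side across the lane, standing loose on the rack's floor plate; origin at the centre of its underside. To be left standing
- bell: white desk bell, 66 mm across, 50 mm high, origin at the centre of its underside; bystander
- phone: phone with a red edge lying flat, 75 x 149 x 11 mm, origin at the centre of its underside; bystander
- cap: white conical cap, 30 mm across, 34 mm high, origin at the centre of its underside; bystander
- labels: cream roll of stickers lying flat, 62 mm across, 26 mm high, origin at the centre of its underside, behind the rack; bystander
- scale: black pocket scale, 118 x 68 x 18 mm, origin at the centre of its underside; bystander
- pen: red pen, 11 x 136 x 12 mm, origin at the centre of its underside; bystander

How it is judged:
On the way, in this order (a step that is already met when the one before it is completed fails the run):
1. the release is pressed down by the fingers while the stop is still forward (value of joint release above 0.0055 m and value of joint stop below 0.09 m and contact force between the fingers and stop above 0.5 N), for 0.1 s.
2. the stop is pushed fully back (value of joint stop above 0.105 m), for 0.2 s.
At the end, for the whole second after the job is handed in: the stop is within 5 mm of its rear end (joint above 0.105), the release has sprung up (below 0.005), and the three packets stand upright (within 0.35 rad) within 20 mm of where they stood (value of joint stop above 0.105 m and value of joint release below 0.005 m and not (distance of any of packet0, packet1, packet2 from where it was at the start of the episode above 0.02 m or angle between any of packet0, packet1, packet2's own z axis and vertical above 0.35 rad)); the robot touches nothing.
It fails at once if a packet is lifted off the rack (height (world z) of any of packet0, packet1, packet2 above 0.018 m).
It fails at once if a packet is moved more than 20 mm (pushed, lifted or carried) or tipped (distance of any of packet0, packet1, packet2 from where it was at the start of the episode above 0.02 m or angle between any of packet0, packet1, packet2's own z axis and vertical above 0.35 rad).
It fails at once if another thing on the counter is moved more than 20 mm (distance of any of bell, phone, cap, labels, scale, pen from where it was at the start of the episode above 0.02 m).
It also fails if it takes over 32 s, if anything falls off the work surface, if the arm or the gripper's body presses on something with over 40 N, if the wrist force passes 120 N, or if a joint passes its speed limit or range.

### The arm

A 7-joint arm with a two-finger parallel gripper is mounted at the origin on a cart in front of the work surface, level with it; the furniture and walls round the work are solid. World frame = base frame: x ahead of the robot, y to its left, z up, the work surface at z = 0. Lengths are in m, angles in rad, forces in N, time in s.
With the tool pointing down it reaches from about 0.425 to 0.875 m from the base axis. Payload 4.7 kg.
Tool frame: the origin (TCP) lies midway between the tips of the shut fingers; the grasp point (between the pads) lies 19 mm behind it; z points along the fingers, y is the line along which they close (so a half turn about z gives the same grasp; the last joint's range is limited). The gripper opens to 87 mm and grips with 3 to 60 N. Pads are 19 mm wide; open, the fingers measure 117 mm over their backs; the gripper's body (75 mm by 190 mm) begins 51 mm behind the grasp point.
Start: joints at [-1.182, 0.321, -0.07, 1.45, 0.023, 1.371, -0.057], TCP at [0.238, 0.605, 0.198] pointing down, gripper open.
Joint ranges: [-2.86, 2.86], [-0.3, 2.09], [-1.38, 1.24], [0.06, 2.45], [-1.56, 4.7], [0.09, 2.05], [-2.69, 2.69]. Speed limits (rad/s): [2.57, 2.57, 3.14, 3.14, 3.14, 3.14, 3.14].

### API

Orientations are given as a rotation vector (axis times angle).
In Python, from bench import ctrl gives the robot as it stands.
- The arm moves only by the shell command python3 inch.py [FORCE], which reads ROWS from standard input. ROWS is a JSON list of rows, 1 to 20 of them, each an object with the fields pos (a list: dx, dy, dz in m), turn (a turn about the tool's z in rad), aperture (the opening from 0.0 (shut) to 1.0 (fully open)); a field left out counts as zero (the opening has to be given); each row is the pose to reach, as a shift and turn from the pose commanded when the command began, along the tool's axes at that moment; what a row does not reach only later rows make up. A row lasts 1/10 s, in which the tool goes at most 0.05 m and 0.15 rad, less where a joint would pass 70% of its speed; a pose out of reach is approached as far as the arm can. The fingers move at their own pace and stop on an object; FORCE is the grip in N (left out, the last holds). Time passes only in rows, so rows that do not move let the fingers close. It prints the time, the measured TCP pose, the force, the opening and the grip force at its end. Input that does not fit is refused with a message, and nothing moves.
- ctrl.get_state(): the state, without advancing time (a new reading comes with each control period).
- ctrl.get_image(name): name is "side" or "top"; returns the picture (400x640x3 uint8, red, green, blue); there is no depth.
- ctrl.camera_model(name): a dict with "vertical_fov" (degrees; the focal length in pixels is half the picture's height over the tangent of half this angle, whatever the lens; pixels are square), "cx", "cy" (the principal point, pixels), "rvec" (rotation vector, rad) and "tvec" (3), from world to camera coordinates, as OpenCV has them. Camera axes: x right, y down, z forward; pixel columns grow to the right and rows downward; lengths in m; the calibration is good to about 2 mm. A picture is of the moment at which its call begins. camera_model takes no time and is no camera call.
- ctrl.close_job(): hands the job in; it is judged then, once.
The state is a dict: "time": time; "joint_positions": joint angles; "qd": joint speeds; "joint_torque": joint torques, N m; "position": TCP position; "tool_rot": TCP orientation; "ft_force": force on the tool from outside, world axes, zero at the start; "torque": the same for the moment, N m; "grip_width": opening from 0.0 (shut) to 1.0 (fully open); "grip_force": force on a finger pad.
Only numpy, scipy, OpenCV 4.12 (cv2) and the standard library are available. Lean on these libraries where they do the work, as an engineer would, in place of code of your own. Each camera call takes 0.05 s, during which the arm holds its last target. There are 200 camera calls.

## Working session

There is one attempt and no reset: what is moved stays moved. The work goes in short steps, Python scripts to look and compute and a shell command to move; the robot and the scene stay as the last step left them, time stands still between calls to the robot, and variables do not carry over. Pictures are saved under pics/ and viewed, at most 10 in all, crops included, and the job is handed in when it is done.

```bash
ls; mkdir -p pics
python3 - <<'E'
from bench import ctrl
import cv2
for n in("top","side"):
    cv2.imwrite(f"pics/{n}0.png",ctrl.get_image(n)[:,:,::-1]); print(n,ctrl.camera_model(n))
s=ctrl.get_state(); print(s)
E
```

```text
bench.py
inch.py
pics
top {'vertical_fov': 54.962379719727046, 'cx': 325.7631255592251, 'cy': 202.4366891010619, 'rvec': array([ 2.19260923, -2.15167866,  0.09944343]), 'tvec': array([0.01262891, 0.53667067, 1.14300895])}
side {'vertical_fov': 55.28460808815844, 'cx': 316.87285701476065, 'cy': 207.16771473373709, 'rvec': array([ 2.234666  , -0.64527029,  0.2659996 ]), 'tvec': array([-0.44796832,  0.27798463,  0.85234356])}
{'time': 0.1, 'joint_positions': array([-1.18194791,  0.32173383, -0.07006215,  1.45157259,  0.02258413,
        1.37083691, -0.05689481]), 'qd': array([ 0.00050674, -0.00050246, -0.00043889, -0.0037111 , -0.00037609,
       -0.00075424,  0.00147658]), 'joint_torque': array([-3.98060729e-04, -4.92570484e+01, -4.05776063e-01, -3.13405466e+01,
       -6.42198371e-02,  3.93670925e-02,  6.67694781e-05]), 'position': array([0.23777512, 0.60434434, 0.1967707 ]), 'tool_rot': array([-5.85156027e-01, -3.08636871e+00,  2.74528574e-03]), 'ft_force': array([0.8433903 , 0.52836946, 0.28176991]), 'torque': array([ 0.02183786, -0.00487344, -0.05222234]), 'grip_force': 0.0, 'grip_width': 0.9959032651865052}
```

View pics/top0.png

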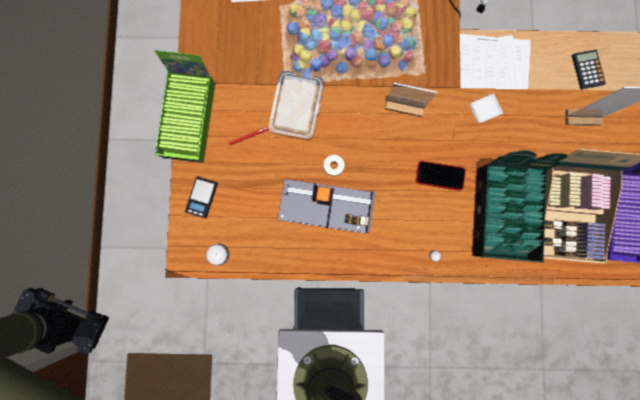

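View pics/side0.png

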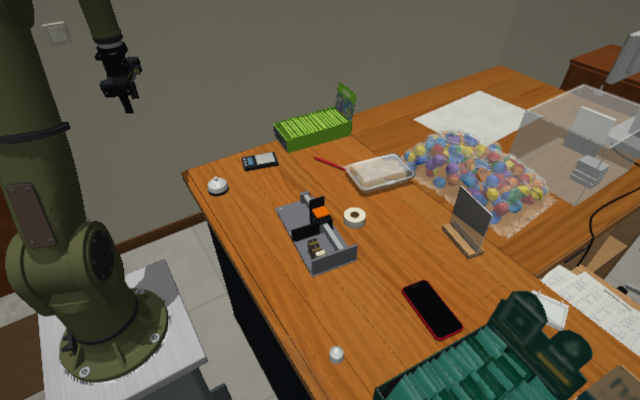

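The top view shows the rack at about (325,207), with the packets at (355,220) and the orange release at (322,193). The rear post is on the left, towards world +y. I'll zoom in on it.

Run:
```python
import cv2, numpy as np
a=cv2.imread("pics/top0.png")[170:242,270:386]; b=cv2.imread("pics/side0.png")[185:280,268:364]
a=cv2.resize(a,None,fx=5,fy=5,interpolation=cv2.INTER_CUBIC);b=cv2.resize(b,None,fx=6,fy=6,interpolation=cv2.INTER_CUBIC)
cv2.imwrite("pics/topc.png",a);cv2.imwrite("pics/sidec.png",b)
```

```text
(no output)
```

View pics/topc.png

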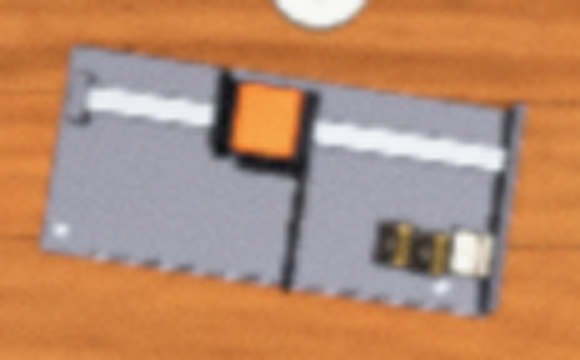

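View pics/sidec.png

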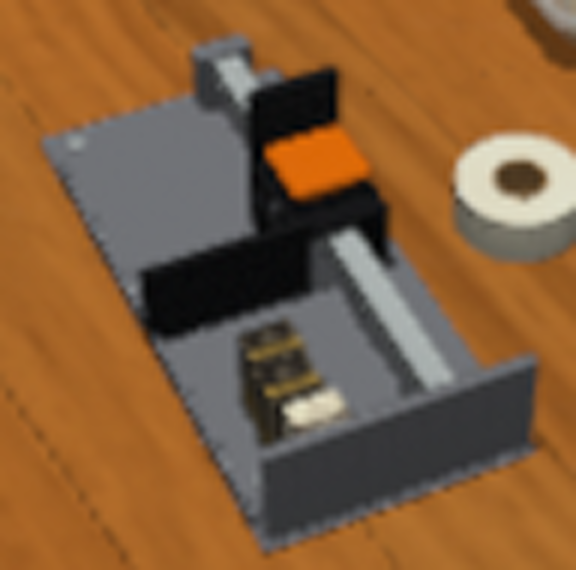

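Both crops show the stop mid-bar, with the black wall to the left (+y) of the orange top and the rear post at the far left (crop 78,98). I'll triangulate the orange top and get the yaw from the bar and plate edges.

```bash
cat > h.py <<'E'
import cv2, numpy as np
from bench import ctrl
from scipy.spatial.transform import Rotation as R
def K(n):
    m=ctrl.camera_model(n); f=200/np.tan(np.radians(m["vertical_fov"])/2)
    return np.array([[f,0,m["cx"]],[0,f,m["cy"]],[0,0,1]]),R.from_rotvec(m["rvec"]).as_matrix(),m["tvec"]
def P(n): k,r,t=K(n); return k@np.c_[r,t]
def onz(n,p,z):
    k,r,t=K(n); d=r.T@np.linalg.solve(k,[*p,1]); c=-r.T@t; return c+d*(z-c[2])/d[2]
def tri(a,b):
    X=cv2.triangulatePoints(P("top"),P("side"),np.array(a,float),np.array(b,float)).ravel(); return X[:3]/X[3]
def orange(n,img,z=0.06):
    h=cv2.cvtColor(img,cv2.COLOR_BGR2HSV); m=cv2.inRange(h,(5,225,150),(18,255,255))
    y0,y1,x0,x1=(175,225,275,380) if n=="top" else (190,250,280,350)
    q=np.zeros_like(m); q[y0:y1,x0:x1]=m[y0:y1,x0:x1]
    k,l,s,c=cv2.connectedComponentsWithStats(q); i=1+s[1:,4].argmax()
    return c[i],s[i],cv2.minAreaRect(np.argwhere(l==i)[:,::-1].astype(np.float32))
E
python3 - <<'E'
from h import *
o={n:orange(n,cv2.imread(f"pics/{n}0.png")) for n in("top","side")}
print(o); print("tri",tri(o["top"][0],o["side"][0]))
for z in(.060,.063): print(z,onz("top",o["top"][0],z),onz("side",o["side"][0],z))
c=lambda x,y:((x+.5)/5-.5+270,(y+.5)/5-.5+170)
L=lambda nm,a,b,z:(print(nm,(A:=onz("top",c(*a),z)).round(4),(B:=onz("top",c(*b),z)).round(4),"yaw(+y dir)",np.degrees(np.arctan2(-(A-B)[0],(A-B)[1])),"len",np.linalg.norm(A-B)))
L("bar",(90,98),(500,158),.038);L("front",(42,250),(480,312),.006)
L("left",(42,250),(73,45),.006);L("end top",(485,314),(520,105),.062)
s=ctrl.get_state();r=R.from_rotvec(s["tool_rot"]).as_matrix();print("tool R\n",r.round(4))
E
```

```text
Traceback (most recent call last):
  File "h.py", line 16, in orange
    k,l,s,c=cv2.connectedComponentsWithStats(q); i=1+s[1:,4].argmax()
                                                     ~~~~~~~~~~~~~~^^
ValueError: attempt to get argmax of an empty sequence
```

Run:
```python
import cv2
for n,x,y in(("top",323,194),("side",320,211)):
    i=cv2.imread(f"pics/{n}0.png");print(cv2.cvtColor(i,cv2.COLOR_BGR2HSV)[y,x-12:x+13].tolist())
```

```text
[[109, 13, 220], [113, 20, 152], [109, 30, 68], [165, 22, 23], [0, 50, 36], [8, 160, 116], [11, 190, 217], [14, 187, 241], [15, 182, 245], [15, 181, 245], [15, 181, 245], [16, 180, 246], [15, 183, 245], [15, 178, 245], [16, 179, 246], [15, 181, 245], [16, 180, 245], [13, 188, 236], [10, 178, 178], [9, 120, 81], [128, 19, 55], [116, 17, 104], [113, 17, 180], [110, 19, 206], [108, 16, 202]]
[[110, 13, 119], [120, 10, 75], [90, 20, 13], [90, 18, 14], [12, 225, 120], [13, 243, 190], [13, 247, 218], [13, 242, 221], [13, 243, 221], [13, 243, 221], [14, 247, 220], [14, 248, 220], [14, 245, 221], [14, 245, 221], [14, 247, 221], [14, 243, 221], [14, 247, 221], [14, 246, 221], [14, 246, 221], [14, 246, 221], [13, 237, 195], [14, 207, 164], [14, 194, 163], [15, 195, 169], [15, 193, 172]]
```

```bash
python3 - <<'E'
s=open("h.py").read().replace("(5,225,150),(18,255,255))","(5,140,175) if n=='top' else (5,222,150),(18,255,255))")
open("h.py","w").write(s)
E
python3 - <<'E'
from h import *
o={n:orange(n,cv2.imread(f"pics/{n}0.png")) for n in("top","side")}
print(o); print("tri",tri(o["top"][0],o["side"][0]))
for z in(.060,.063): print(z,onz("top",o["top"][0],z),onz("side",o["side"][0],z))
c=lambda x,y:((x+.5)/5-.5+270,(y+.5)/5-.5+170)
L=lambda nm,a,b,z:(print(nm,(A:=onz("top",c(*a),z)).round(4),(B:=onz("top",c(*b),z)).round(4),"yaw(+y dir)",np.degrees(np.arctan2(-(A-B)[0],(A-B)[1])),"len",np.linalg.norm(A-B)))
L("bar",(90,98),(500,158),.038);L("front",(42,250),(480,312),.006)
L("left",(42,250),(73,45),.006);L("end top",(485,314),(520,105),.062)
s=ctrl.get_state();r=R.from_rotvec(s["tool_rot"]).as_matrix();print("tool R\n",r.round(4))
E
```

```text
{'top': (array([333.54581411, 188.72511536]), array([ 275,  175,  105,   50, 1517], dtype=int32), ((327.0, 199.5), (49.0, 104.0), 90.0)), 'side': (array([320.67692308, 211.50769231]), array([312, 206,  18,  12, 130], dtype=int32), ((320.6499938964844, 211.4499969482422), (9.486831665039062, 15.495158195495605), 71.56504821777344))}
tri [0.55966447 0.00619584 0.08282984]
0.06 [5.74216189e-01 3.85742748e-04 6.00000000e-02] [0.55997261 0.03094676 0.06      ]
0.063 [5.73824567e-01 4.35220813e-04 6.30000000e-02] [0.5582767  0.02822253 0.063     ]
bar [0.5731 0.1385 0.038 ] [ 0.5413 -0.1089  0.038 ] yaw(+y dir) -7.303114452166435 len 0.24947047849200385
front [0.4824 0.1687 0.006 ] [ 0.4494 -0.101   0.006 ] yaw(+y dir) -6.964542303410998 len 0.2717283531239007
left [0.4824 0.1687 0.006 ] [0.6101 0.1533 0.006 ] yaw(+y dir) 83.1378115050532 len 0.1286493803212676
end top [ 0.4472 -0.0983  0.062 ] [ 0.5706 -0.1178  0.062 ] yaw(+y dir) 80.9974792819453 len 0.12488851274904628
tool R
 [[-9.306e-01  3.660e-01 -6.000e-04]
 [ 3.660e-01  9.306e-01 -1.700e-03]
 [-1.000e-04 -1.800e-03 -1.000e+00]]
```

```bash
sed -i 's/(175,225,275,380)/(183,205,312,335)/' h.py
cat >> h.py <<'E'
yaw=np.radians(-7.15); xd=np.array([np.cos(yaw),np.sin(yaw),0]); yd=np.array([-np.sin(yaw),np.cos(yaw),0])
def delta(target):  # tool-axis shift and z turn (tool y -> rack x) from measured pose
    s=ctrl.get_state(); r=R.from_rotvec(s["tool_rot"]).as_matrix()
    t=r.T@xd; print("TCP",s["position"].round(4),"shift",(r.T@(np.array(target)-s["position"])).round(4),"turn",round(np.arctan2(-t[0],t[1]),4),"F",s["ft_force"].round(1))
    print("rack yd in tool",(r.T@yd).round(4))
E
python3 - <<'E'
from h import *
o={n:orange(n,cv2.imread(f"pics/{n}0.png")) for n in("top","side")}
print(o); c=tri(o["top"][0],o["side"][0]); print("tri",c)
for z in(.058,.063): print(z,onz("top",o["top"][0],z),onz("side",o["side"][0],z))
org=onz("top",((42.5)/5-.5+270,(250.5)/5-.5+170),.006)+.065*xd-.13*yd
t=onz("top",o["top"][0],.06); print("origin",org,"release rack x,y",(t-org)@xd,(t-org)@yd)
delta([*(t+.008*yd)[:2],.13])
E
```

```text
{'top': (array([322.93125, 193.45   ]), array([317, 187,  13,  14, 160], dtype=int32), ((323.0, 193.5), (13.0, 12.0), 90.0)), 'side': (array([320.67692308, 211.50769231]), array([312, 206,  18,  12, 130], dtype=int32), ((320.6499938964844, 211.4499969482422), (9.486831665039062, 15.495158195495605), 71.56504821777344))}
tri [0.55987697 0.03136461 0.05965861]
0.058 [0.55980072 0.03151633 0.058     ] [0.56110322 0.03276292 0.058     ]
0.063 [0.55921294 0.03146094 0.063     ] [0.5582767  0.02822253 0.063     ]
origin [0.53068086 0.03161365 0.006     ] release rack x,y 0.02867500426375892 0.003476665772335374
TCP [0.2378 0.6043 0.1968] shift [-0.5072 -0.4074  0.0675] turn 1.3208 F [0.8 0.5 0.3]
rack yd in tool [ 0.2474  0.9689 -0.0017]
```

```bash
echo '[{"pos":[-0.1, -0.08, 0], "turn":0.2, "aperture":0}, {"pos":[-0.25, -0.2, 0], "turn":0.6, "aperture":0}, {"pos":[-0.25, -0.2, 0], "turn":0.6, "aperture":0}, {"pos":[-0.25, -0.2, 0], "turn":0.6, "aperture":0}, {"pos":[-0.25, -0.2, 0], "turn":0.6, "aperture":0}, {"pos":[-0.25, -0.2, 0], "turn":0.6, "aperture":0}, {"pos":[-0.507, -0.407, 0.02], "turn":1.321, "aperture":0}, {"pos":[-0.507, -0.407, 0.02], "turn":1.321, "aperture":0}, {"pos":[-0.507, -0.407, 0.02], "turn":1.321, "aperture":0}, {"pos":[-0.507, -0.407, 0.02], "turn":1.321, "aperture":0}, {"pos":[-0.507, -0.407, 0.02], "turn":1.321, "aperture":0}, {"pos":[-0.507, -0.407, 0.02], "turn":1.321, "aperture":0}, {"pos":[-0.507, -0.407, 0.02], "turn":1.321, "aperture":0}, {"pos":[-0.507, -0.407, 0.02], "turn":1.321, "aperture":0}, {"pos":[-0.507, -0.407, 0.05], "turn":1.321, "aperture":0}, {"pos":[-0.507, -0.407, 0.05], "turn":1.321, "aperture":0}, {"pos":[-0.507, -0.407, 0.05], "turn":1.321, "aperture":0}, {"pos":[-0.507, -0.407, 0.05], "turn":1.321, "aperture":0}]' | python3 inch.py
python3 - <<'E'
from h import *
a=cv2.resize(ctrl.get_image("side")[150:290,240:400,::-1],None,fx=4,fy=4,interpolation=cv2.INTER_CUBIC)
b=cv2.resize(ctrl.get_image("top")[150:250,270:390,::-1],None,fx=5,fy=5,interpolation=cv2.INTER_CUBIC)
cv2.imwrite("pics/s1.png",a);cv2.imwrite("pics/t1.png",b)
delta([.5597+.008*yd[0],.0315+.008*yd[1],.07])
E
```

```text
time: 1.9
position: [0.5612, 0.0413, 0.1488]
tool_rot: [2.354, 2.079, 0.002]
ft_force: [0.6, 0.9, 1.1]
grip_width: 0.01
grip_force: 0.0
TCP [0.5614 0.0412 0.149 ] shift [-0.0019 -0.0006  0.079 ] turn 0.0007 F [ 1.   0.1 -0.8]
rack yd in tool [1.e+00 7.e-04 9.e-04]
```

View pics/s1.png

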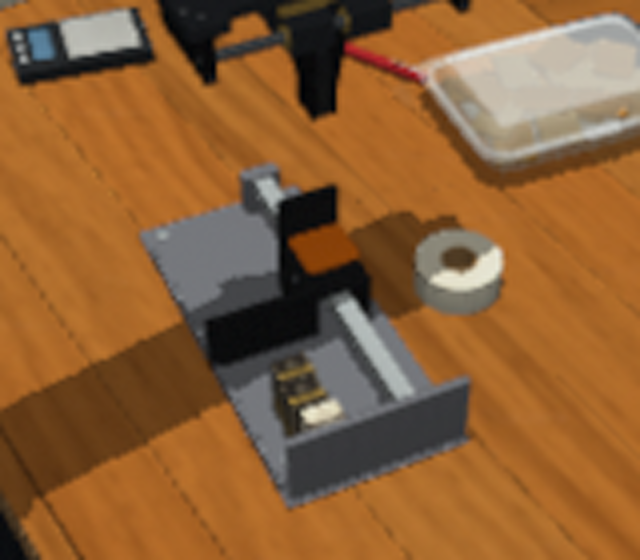

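The shut fingers (tip at crop 318,110) hang above the release, and tool x runs along rack +y. Next I'll descend to just above the orange top, then press.

```bash
echo '[{"pos":[-0.002, 0, 0.04], "aperture":0}, {"pos":[-0.002, 0, 0.078], "aperture":0}, {"pos":[-0.002, 0, 0.078], "aperture":0}, {"pos":[-0.002, 0, 0.084], "aperture":0}, {"pos":[-0.002, 0, 0.088], "aperture":0}, {"pos":[-0.002, 0, 0.091], "aperture":0}, {"pos":[-0.002, 0, 0.093], "aperture":0}, {"pos":[-0.002, 0, 0.093], "aperture":0}, {"pos":[-0.002, 0, 0.093], "aperture":0}]' | python3 inch.py
python3 - <<'E'
from h import *
a=cv2.resize(ctrl.get_image("side")[150:290,240:400,::-1],None,fx=4,fy=4,interpolation=cv2.INTER_CUBIC)
cv2.imwrite("pics/s2.png",a)
delta([.5597+.008*yd[0],.0315+.008*yd[1],.055])
E
```

```text
time: 2.9
position: [0.5608, 0.0386, 0.0552]
tool_rot: [2.356, 2.078, 0.001]
ft_force: [0.8, 0.2, -0.5]
grip_width: 0.001
grip_force: 0.0
TCP [0.5608 0.0386 0.0551] shift [ 0.0009 -0.0002  0.0001] turn -0.0002 F [ 0.4  0.3 -0.2]
rack yd in tool [ 1.e+00 -2.e-04  2.e-04]
```

View pics/s2.png

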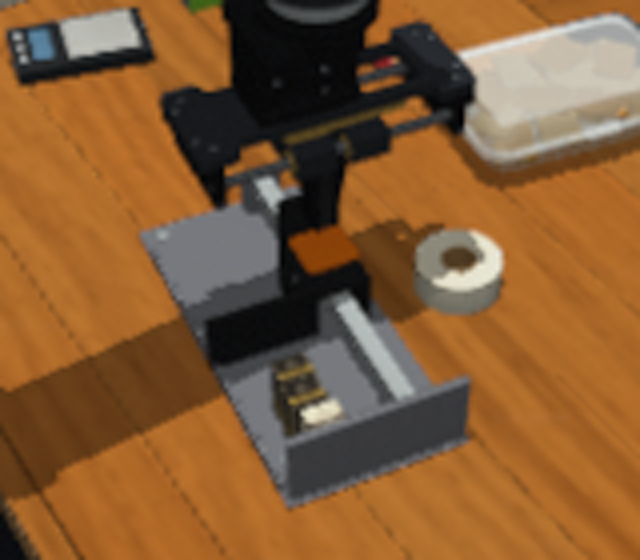

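Run:
```python
from h import *
def pr(n,X): q=P(n)@[*X,1]; return (q[:2]/q[2]).round(1)
for n in("side","top"):
    c,s,_=orange(n,ctrl.get_image(n)[:,:,::-1].copy()) if n=="top" else ([0,0],0,0)
    print(n,"tip",pr(n,[.5608,.0386,.0551]),"tip at .149",pr(n,[.5614,.0412,.149]),"rel",pr(n,[.5597,.0315,.06]),c,s)
a=cv2.resize(ctrl.get_image("top")[150:250,270:390,::-1],None,fx=5,fy=5,interpolation=cv2.INTER_CUBIC)
cv2.imwrite("pics/t2.png",a)
```

```text
side tip [319.5 211.1] tip at .149 [318.8 184. ] rel [320.5 211.4] [0, 0] 0Traceback (most recent call last):
  File "<stdin>", line 4, in <module>
  File "h.py", line 16, in orange
    k,l,s,c=cv2.connectedComponentsWithStats(q); i=1+s[1:,4].argmax()
                                                     ~~~~~~~~~~~~~~^^
ValueError: attempt to get argmax of an empty sequence
```

View pics/t1.png

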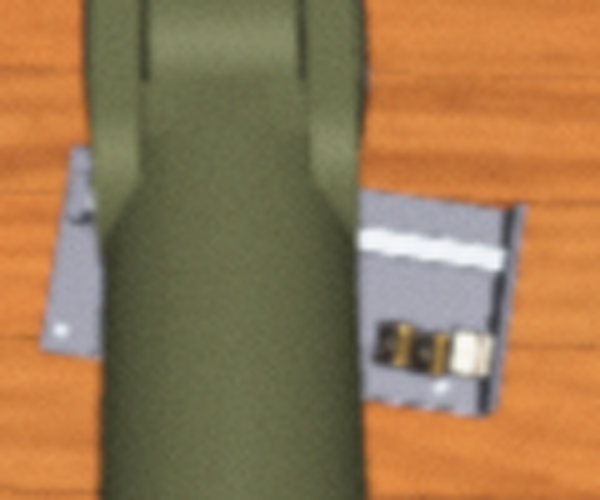

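The tip shows about 5 px higher than its pose projects, and there is no contact force at z=0.055. I'll look closer, brightened, with both heights side by side.

Run:
```python
from h import *
def pr(X): q=P("side")@[*X,1]; return q[:2]/q[2]
im=ctrl.get_image("side")[:,:,::-1]; cv2.imwrite("pics/raw2.png",im)
def br(x): return (255*(x/255.)**.45).astype(np.uint8)
b=cv2.resize(im[160:240,290:350],None,fx=7,fy=7,interpolation=cv2.INTER_NEAREST)
s1=cv2.imread("pics/s1.png"); a=cv2.resize(s1[40:360,200:440],(420,560))
a=a[:, :370];b=b[:, :420]
cv2.imwrite("pics/cmp.png",br(np.hstack([a,b])))
# expected finger tip footprint in the current pose
for dx in(-.015,.015):
  for dy in(-.0095,.0095): 
    p=np.array([.5608,.0386,.0551])+dx*xd+dy*yd; print(dx,dy,((pr(p)-[290,160]+.5)*7).round(), "top of wall test")
```

```text
-0.015 -0.0095 [185. 388.] top of wall test
-0.015 0.0095 [165. 358.] top of wall test
0.015 -0.0095 [254. 365.] top of wall test
0.015 0.0095 [234. 335.] top of wall test
```

View pics/cmp.png

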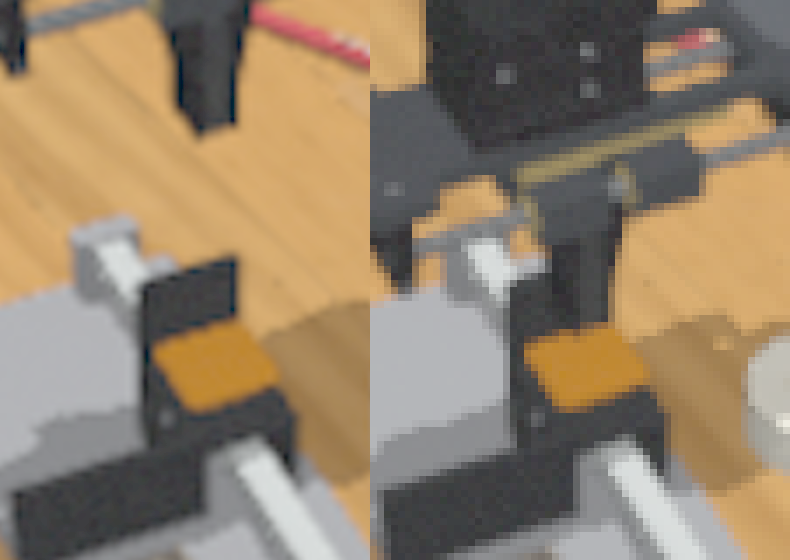

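The tips are in front of the wall and still above the release, about 17–20 mm higher than the reported TCP suggests. I'll lower slowly, watching the force.

```bash
echo '[{"pos":[0, 0, 0.003], "aperture":0}, {"pos":[0, 0, 0.006], "aperture":0}, {"pos":[0, 0, 0.008], "aperture":0}, {"pos":[0, 0, 0.01], "aperture":0}, {"pos":[0, 0, 0.01], "aperture":0}, {"pos":[0, 0, 0.01], "aperture":0}]' | python3 inch.py
```

```text
time: 3.65
position: [0.5606, 0.0385, 0.0447]
tool_rot: [-2.356, -2.078, 0.0]
ft_force: [0.3, -0.1, 0.5]
grip_width: 0.006
grip_force: 0.0
```

```bash
echo '[{"pos":[0, 0, 0.002], "aperture":0}, {"pos":[0, 0, 0.004], "aperture":0}, {"pos":[0, 0, 0.005], "aperture":0}, {"pos":[0, 0, 0.005], "aperture":0}, {"pos":[0, 0, 0.005], "aperture":0}]' | python3 inch.py; echo '[{"pos":[0, 0, 0.002], "aperture":0}, {"pos":[0, 0, 0.003], "aperture":0}, {"pos":[0, 0, 0.003], "aperture":0}, {"pos":[0, 0, 0.003], "aperture":0}]' | python3 inch.py
```

```text
time: 4.15
position: [0.5606, 0.0386, 0.0398]
tool_rot: [-2.356, -2.078, -0.0]
ft_force: [-0.0, 0.1, 1.5]
grip_width: 0.005
grip_force: 0.0
time: 4.55
position: [0.561, 0.0386, 0.0372]
tool_rot: [2.356, 2.078, 0.001]
ft_force: [0.2, 0.2, 3.4]
grip_width: 0.005
grip_force: 1.6
```

Contact is at a reported z of about 0.039. Now I'll press it fully down.

```bash
for i in 1; do echo '[{"pos":[0, 0, 0.002], "aperture":0}, {"pos":[0, 0, 0.003], "aperture":0}, {"pos":[0, 0, 0.003], "aperture":0}, {"pos":[0, 0, 0.003], "aperture":0}]' | python3 inch.py; done; echo '[{"pos":[0, 0, 0.001], "aperture":0}, {"pos":[0, 0, 0.002], "aperture":0}, {"pos":[0, 0, 0.002], "aperture":0}, {"pos":[0, 0, 0.002], "aperture":0}]' | python3 inch.py
```

```text
time: 4.95
position: [0.5609, 0.0386, 0.034]
tool_rot: [2.356, 2.078, 0.001]
ft_force: [0.1, 0.3, 4.8]
grip_width: 0.003
grip_force: 2.1
time: 5.35
position: [0.5608, 0.0386, 0.0319]
tool_rot: [2.356, 2.078, 0.001]
ft_force: [0.7, -0.1, 4.7]
grip_width: 0.004
grip_force: 2.4
```

```bash
echo '[{"pos":[0, 0, 0.001], "aperture":0}, {"pos":[0, 0, 0.002], "aperture":0}, {"pos":[0, 0, 0.002], "aperture":0}, {"pos":[0, 0, 0.002], "aperture":0}]' | python3 inch.py; echo '[{"pos":[0, 0, 0.001], "aperture":0}, {"pos":[0, 0, 0.001], "aperture":0}, {"pos":[0, 0, 0.001], "aperture":0}]' | python3 inch.py
```

```text
time: 5.75
position: [0.5609, 0.0386, 0.03]
tool_rot: [2.356, 2.078, 0.001]
ft_force: [-0.4, 0.4, 5.0]
grip_width: 0.005
grip_force: 2.8
time: 6.05
position: [0.561, 0.0386, 0.0296]
tool_rot: [2.356, 2.078, 0.001]
ft_force: [0.2, 0.5, 8.7]
grip_width: 0.01
grip_force: 4.5
```

The release has bottomed out (8.7 N). I'll push along the bar.

```bash
echo '[{"pos":[0.004, 0, 0], "aperture":0}, {"pos":[0.008, 0, 0], "aperture":0}, {"pos":[0.014, 0, 0], "aperture":0}, {"pos":[0.02, 0, 0], "aperture":0}, {"pos":[0.02, 0, 0], "aperture":0}]' | python3 inch.py; echo '[{"pos":[0.01, 0, 0], "aperture":0}, {"pos":[0.02, 0, 0], "aperture":0}, {"pos":[0.03, 0, 0], "aperture":0}, {"pos":[0.04, 0, 0], "aperture":0}, {"pos":[0.05, 0, 0], "aperture":0}, {"pos":[0.055, 0, 0], "aperture":0}, {"pos":[0.055, 0, 0], "aperture":0}, {"pos":[0.055, 0, 0], "aperture":0}]' | python3 inch.py
```

```text
time: 6.55
position: [0.5636, 0.0584, 0.0296]
tool_rot: [2.355, 2.078, 0.001]
ft_force: [-0.8, 0.2, 8.7]
grip_width: 0.005
grip_force: 4.5
time: 7.35
position: [0.5709, 0.1132, 0.0296]
tool_rot: [2.355, 2.078, 0.003]
ft_force: [0.6, 1.0, 7.0]
grip_width: 0.005
grip_force: 3.7
```

```bash
echo '[{"pos":[0.006, 0, 0], "aperture":0}, {"pos":[0.012, 0, 0], "aperture":0}, {"pos":[0.012, 0, 0], "aperture":0}]' | python3 inch.py; echo '[{"pos":[0.004, 0, 0], "aperture":0}, {"pos":[0.008, 0, 0], "aperture":0}, {"pos":[0.008, 0, 0], "aperture":0}]' | python3 inch.py
```

```text
time: 7.65
position: [0.5718, 0.1197, 0.0295]
tool_rot: [2.355, 2.073, -0.007]
ft_force: [-1.8, -8.3, 11.0]
grip_width: 0.008
grip_force: 6.7
time: 7.95
position: [0.5716, 0.1196, 0.0295]
tool_rot: [2.357, 2.065, -0.02]
ft_force: [-6.2, -22.1, 17.6]
grip_width: 0.002
grip_force: 13.6
```

Run:
```python
from h import *
im=ctrl.get_image("side")[:,:,::-1]
b=cv2.resize(im[160:275,270:365],None,fx=5,fy=5,interpolation=cv2.INTER_NEAREST)
cv2.imwrite("pics/s3.png",(255*(b/255.)**.5).astype(np.uint8))
```

```text
(no output)
```

View pics/s3.png

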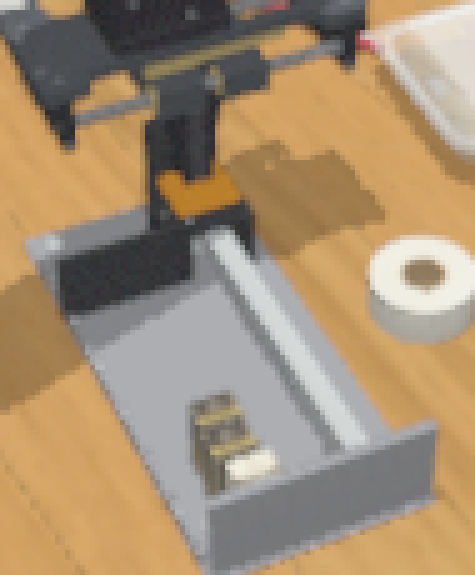

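The stop is hard against the rear post (−22 N along the bar, wall at crop 155,190) and the packets are standing. I'll ease the push a little and lift while still touching the wall, so the stop isn't dragged back, then back off.

```bash
echo '[{"pos":[-0.005, 0, 0], "aperture":0}, {"pos":[-0.01, 0, 0], "aperture":0}, {"pos":[-0.01, 0, 0], "aperture":0}, {"pos":[-0.01, 0, -0.01], "aperture":0}, {"pos":[-0.01, 0, -0.02], "aperture":0}, {"pos":[-0.011, 0, -0.025], "aperture":0}, {"pos":[-0.017, 0, -0.025], "aperture":0}, {"pos":[-0.017, 0, -0.06], "aperture":0}, {"pos":[-0.017, 0, -0.1], "aperture":0}, {"pos":[-0.017, 0, -0.13], "aperture":0}, {"pos":[-0.017, 0, -0.15], "aperture":0}, {"pos":[-0.017, 0, -0.15], "aperture":0}, {"pos":[-0.017, 0, -0.15], "aperture":0}, {"pos":[-0.017, 0, -0.15], "aperture":0}]' | python3 inch.py
python3 - <<'E'
from h import *
im=ctrl.get_image("side")[:,:,::-1]
b=cv2.resize(im[160:275,270:365],None,fx=5,fy=5,interpolation=cv2.INTER_NEAREST)
cv2.imwrite("pics/s4.png",(255*(b/255.)**.5).astype(np.uint8))
def c(i):
    h=cv2.cvtColor(np.ascontiguousarray(i),cv2.COLOR_BGR2HSV);m=cv2.inRange(h,(5,222,90),(18,255,255));m[:190]=0;m[235:]=0;m[:,:290]=0;m[:,335:]=0
    p=np.argwhere(m);return p.mean(0)[::-1],len(p)
print(c(im)); print(ctrl.get_state()["ft_force"])
for z in(.054,.060,.063):
    p=onz("side",c(im)[0],z)-np.array([.5307,.0316,0]); print(z,"rack",p@xd,p@yd)
E
```

```text
time: 9.4
position: [0.5692, 0.1164, 0.1772]
tool_rot: [-2.354, -2.078, 0.003]
ft_force: [0.5, 0.1, -0.1]
grip_width: 0.007
grip_force: 0.0
(array([309.3697479 , 195.14285714]), 119)
[ 0.62087499  0.18453575 -0.14858492]
0.054 rack 0.03174624031641042 0.08577081017918475
0.06 rack 0.029059499917481937 0.07930121069151791
0.063 rack 0.027716129718017776 0.07606641094768465
```

View pics/s4.png

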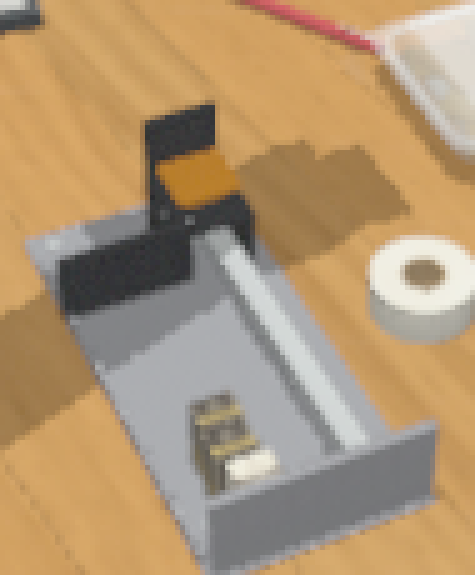

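The stop is in the same place as when pushed home (plate corner at crop 60,258), and the release has risen (top at crop 200,178). The packets are untouched and the arm is clear.

```bash
python3 -c "
from bench import ctrl
print(ctrl.close_job())"
```

```text
the job is handed in; nothing more can be done
None
```

The job is handed in (no verdict shown): the stop is fully back against the rear post, the release has sprung up, the packets stand where they were, and the robot touches nothing.

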